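# Clamp the sample case and close its hasp

## Robot

A 6-joint arm with a two-finger parallel gripper is mounted at the origin on the work surface. World frame = base frame: x ahead of the robot, y to its left, z up, the work surface at z = 0. Lengths are in m, angles in rad, forces in N, time in s.
With the tool pointing down it reaches from about 0.325 to 0.925 m from the base axis. Payload 3.1 kg.
Tool frame: the origin (TCP) lies on the centre line of the jaws, within the pads' length; the fingertips stand 14 mm ahead of it and the grasp point (between the pads) lies 5 mm behind it; z points along the fingers, y is the line along which they close (so a half turn about z gives the same grasp; the last joint's range is limited). The gripper opens to 85 mm and grips with 20 to 120 N. Pads are 22 mm wide; open, the fingers measure 114 mm over their backs; the gripper's body (76 mm by 85 mm) begins 54 mm behind the grasp point. The pads swing forward as they close: fully open they stand 13 mm farther back than shut.
Start: joints at [-0.112, 0.217, 1.613, -0, 1.311, -0.112], TCP at [0.625, 0, 0.245] pointing down, gripper open.
Joint ranges: [-2.75, 2.75], [-0.78, 2.1], [0.31, 2.55], [-1.13, 4.27], [0.13, 2.63], [-2.58, 2.58]. Speed limits (rad/s): [2.79, 2.79, 3.14, 3.14, 3.14, 3.14].

## Interface

Orientations are given as a unit quaternion [w, x, y, z].
In Python, from plant import bot gives the robot as it stands. The module is installed in compiled form; this text tells all that it offers.
- The arm moves only by the tool send_rows, never from a script. Its argument "targets" is a list of rows, each a list of 5 numbers: the opening, from -1 (shut) to 1 (fully open), then the shift along the tool's x, y, z in units of 250 mm (1.0 is 250 mm), then the turn about the tool's z in units of 2 rad (1.0 is 2 rad). A call has 1 to 20 rows; each row shifts and turns the commanded pose from where the row before left it, along the tool's axes as they then stand; what a row does not reach is not made up. A row lasts 1/12 s, in which the tool goes at most 41.7 mm and 7.16 degrees, less where a joint would pass 70% of its speed; a pose out of reach is approached as far as the arm can. A call with a number of a shift or a turn outside -1 to 1 is refused whole. A call with a gripper value outside its range is refused whole. The fingers move at their own pace and stop on an object; "force" is the grip in N (left out, the last holds). Time passes only in rows, so rows that do not move let the fingers close. It gives the time, the measured TCP pose, the force, the opening and the grip force at its end, in the units of the state.
- bot.get_state(): the state, without advancing time (a new reading comes with each control period).
- bot.grab_frame(name): name is "scene" or "side" or "wrist"; returns the picture (400x640x3 uint8, red, green, blue); there is no depth.
- bot.camera_info(name): a dict with "fx", "fy", "cx", "cy" (pixels), "pose" (4x4, takes a point from camera to world coordinates); the wrist camera has in their place "hand_eye" (4x4, takes a point from camera to tool coordinates, whose origin is the TCP and whose axes are the flange's). Camera axes: x right, y down, z forward; pixel columns grow to the right and rows downward; lengths in m; the calibration is good to about 2 mm. A picture is of the moment at which its call begins: read the wrist's pose just before it. camera_info takes no time and is no camera call.
- bot.job_done(): hands the job in; it is judged then, once.
The state is a dict: "time": time; "qpos": joint angles; "joint_vel": joint speeds; "tau": joint torques, N m; "position": TCP position; "tool_rot": TCP orientation; "force": force on the tool from outside, world axes, zero at the start; "moment": the same for the moment, N m; "opening": finger opening in m; "grasp_force": force on a finger pad.
Only numpy, scipy, OpenCV 4.12 (cv2) and the standard library are available. Lean on these libraries where they do the work, as an engineer would, in place of code of your own. Each camera call takes 0.05 s, during which the arm holds its last target. There are 200 camera calls.

## Task

Carry the yellow sample case (its black handle is handy for that), kept upright, to the bed of the blue bench clamp and stand it there along the middle, its ends facing the two jaws and its open hasp towards you. Let go, then turn the crank clockwise until the sliding jaw grips the case firmly against the fixed jaw, and only then swing the hasp down over the brass catch until it lies flush on the front of the case. Leave the jar, cup, scoop and tilting bin alone.

Things in the scene. Friction and masses are not known exactly. Their poses are not given: they have to be found in the camera images.
- clamp: Blue bench clamp, fixed. Origin at counter level; x points away from the robot's side, z up, y along the jaws' travel. Flat bed: x -50 to 50, y -70 to 125 mm, top 20 mm above the counter; fixed jaw at its +y end, sliding jaw at its -y end. Gear head at y = -120 mm: 90 mm wide in y, x from -75 to 50 mm, up to 115 mm high; its top slopes 35 degrees down to -x and carries the crank.
- tube_arm (a point): Middle of a 16 mm steel tube arm overhanging the crank, 250 mm above the counter. It runs level along the clamp's y, 135 mm long (75 mm to -y, 60 mm to +y of this point); its post stands at x = 60, y = -210 mm in the clamp's frame. It stops an upright tool at the crank's far side: lean the tool along the crank axis.
- jaw: Sliding dark steel jaw, 76 mm (x) by 20 mm (y) by 60 mm high. Origin at the centre of its underside, on the bed. Slides along the clamp's +y, 5 mm per radian of the crank (31.4 mm a turn), up to 62 mm in all. With the crank at 0 its gripping face lies 145 mm from the fixed jaw's face.
- fixed_jaw: Fixed dark steel jaw, same size, origin at the centre of its underside; its gripping face lies 10 mm towards -y of the origin (105 mm in the clamp's frame).
- crank (a joint): Crank angle in rad, 0 to 12.4; grows (jaw closes) as the crank is turned clockwise as seen from above, looking down its axis. Stiff enough to stay where it is left; 5 to 7 N at the grip turns it until the jaw meets the case.
- crank_axis (a point): Point on the crank's axis level with the grip's middle, fixed to the clamp. The axis leans 35 degrees from vertical, its upper end towards the clamp's -x. The grip's middle circles this point at 50 mm radius.
- crank_grip (a point): Middle of the crank's black grip, a freely spinning cylinder 24 mm in diameter and 65 mm long, parallel to the crank axis. z axis: along the crank axis, upward; x axis: from the crank axis outward to the grip. The grip ends 28 mm above this point; the crank arm's face lies 40 mm below it.
- bed_centre (a point): Point on the top of the clamp's bed, midway between the fixed jaw and the fully open sliding jaw.
- case: Yellow sample case with closed aluminium lid, loose: 64 mm (x) by 100 mm (y, the length to be clamped) by 85 mm high, about 0.5 kg, origin at the centre of its underside, z up. The hasp is on its -x side. Its handle stands on the lid.
- case_handle (a point): Middle of the case's black handle bar, 130 mm above its underside: bar 16 mm by 16 mm, 70 mm long along the case's y, with 37 mm of free space between the bar and the lid.
- hasp (a joint): Hasp angle in rad: 0 = hanging flush on the case's front over the catch, pi/2 = sticking straight out, up to 1.9. Stays where it is left; 2 N at its tip swings it. The hinge is a line along the case's y, 80 mm above its underside and 35 mm in front (-x) of its centre.
- hasp_tip (a point): Middle of the red lip at the hasp's free end. The hasp is a slotted steel plate 60 mm long and 36 mm wide; the lip stands 6 mm out from its outer face; the tip is 58 mm from the hinge. The brass catch sits on the case's front, 44 mm above its underside, and passes through the slot.
- jar: Clear glass jar with steel cap, 72 mm in diameter, 120 mm high, origin under its centre. Leave alone.
- cup: Steel pour cup, 80 mm in diameter, 90 mm high, origin under its centre. Leave alone.
- scoop: Green enamel scoop lying on the counter, 205 mm long along its x, 70 mm wide, 46 mm high, origin on its underside. Leave alone.
- bin_rim (a point): Middle of the mouth of the tilting discard bin (130 by 170 mm, 100 mm deep) that hangs on pivots in its stand, about 135 mm above the counter. Leave alone.
Not all that is in view belongs to the job. Leave any pink look-alike of the case alone.

How it is judged:
By the outcome, as a careful person would: the job done as asked, in the order asked, and still so for the second after the job is handed in, with the robot touching nothing.
It also fails if it takes over 72 s, if anything falls off the work surface, if the arm or the gripper's body presses on something with over 40 N, if the wrist force passes 120 N, or if a joint passes its speed limit or range.

## Working session

There is one attempt and no reset: what is moved stays moved. The work goes in short steps, Python scripts to look and compute and a tool call to move; the robot and the scene stay as the last step left them, time stands still between calls to the robot, and variables do not carry over. Pictures are saved under pics/ and viewed, at most 10 in all, crops included, and the job is handed in when it is done.

Besides the shell and the picture viewer there is one more tool, called after "Request:" as name([rows], argument=value, ...), one row to a line, values as JSON. send_rows: Moves the arm, as the interface text tells. Its arguments: {"type":"object","properties":{"targets":{"type":"array","items":{"type":"array","items":{"type":"number"}}},"force":{"type":"number"}},"required":["targets"]}

```bash
mkdir -p pics; cat > h.py <<'E'
import numpy as np, cv2
from plant import bot
from scipy.spatial.transform import Rotation as R
def Rq(q): return R.from_quat([q[1],q[2],q[3],q[0]])
def ray(name,uv,T=None):
    c=bot.camera_info(name)
    if T is None: T=np.array(c['pose'])
    d=T[:3,:3]@np.array([(uv[0]-c['cx'])/c['fx'],(uv[1]-c['cy'])/c['fy'],1.])
    return T[:3,3],d/np.linalg.norm(d)
def atz(name,uv,z,T=None):
    o,d=ray(name,uv,T); return o+d*(z-o[2])/d[2]
def tri(rs):
    A=0;b=0
    for o,d in rs:
        P=np.eye(3)-np.outer(d,d);A=A+P;b=b+P@o
    p=np.linalg.solve(A,b)
    return p,[np.linalg.norm((np.eye(3)-np.outer(d,d))@(p-o)) for o,d in rs]
def proj(name,p,T=None):
    c=bot.camera_info(name)
    if T is None: T=np.array(c['pose'])
    q=np.linalg.inv(T)@np.append(p,1)
    return c['fx']*q[0]/q[2]+c['cx'],c['fy']*q[1]/q[2]+c['cy']
def wristT(s=None):
    s=s or bot.get_state();T=np.eye(4);T[:3,:3]=Rq(s['tool_rot']).as_matrix();T[:3,3]=s['position']
    return T@np.array(bot.camera_info('wrist')['hand_eye'])
def save(name,fn,crop=None,k=1):
    im=bot.grab_frame(name)[:,:,::-1].copy();cv2.imwrite('pics/raw_'+fn,im)
    if crop: x0,y0,x1,y1=crop;im=im[y0:y1,x0:x1]
    cv2.imwrite('pics/'+fn,cv2.resize(im,None,fx=k,fy=k,interpolation=cv2.INTER_CUBIC))
E
python3 - <<'E'
from h import *
np.set_printoptions(precision=4,suppress=True)
s=bot.get_state();print(s)
a=bot.grab_frame('scene')[:,:,::-1];b=bot.grab_frame('side')[:,:,::-1]
cv2.imwrite('pics/raw_a.png',a);cv2.imwrite('pics/raw_b.png',b)
cv2.imwrite('pics/a.png',cv2.resize(a,(800,500)));cv2.imwrite('pics/b.png',cv2.resize(b,(800,500)))
for n in('scene','side','wrist'):print(bot.camera_info(n))
E
```

```text
{'time': 0.0, 'qpos': array([-0.1122,  0.2177,  1.6149, -0.    ,  1.3113, -0.1122]), 'joint_vel': array([-0.0004, -0.    , -0.0013, -0.    ,  0.0001, -0.0003]), 'tau': array([ -0.0003, -39.6842, -30.385 ,  -0.0003,   0.0099,   0.    ]), 'position': array([0.6242, 0.0001, 0.244 ]), 'tool_rot': array([-0.0009,  0.7071,  0.7071, -0.0007]), 'force': array([ 0.4256, -0.0741,  0.0854]), 'moment': array([ 0.0127, -0.0234,  0.0064]), 'grasp_force': 0.0, 'opening': 0.08521360152452406}
{'fx': 480.4950264022318, 'fy': 480.4950264022318, 'cx': 317.26312428378725, 'cy': 203.85232782907056, 'pose': array([[-0.7462,  0.562 , -0.3569,  0.9761],
       [ 0.6656,  0.6395, -0.3847,  0.4736],
       [ 0.0121, -0.5246, -0.8512,  1.2091],
       [ 0.    ,  0.    ,  0.    ,  1.    ]])}
{'fx': 364.6604847178481, 'fy': 364.6604847178481, 'cx': 316.8248184015703, 'cy': 206.06844910491387, 'pose': array([[ 0.953 , -0.1946,  0.2322,  0.2563],
       [-0.3028, -0.6379,  0.7081, -0.7922],
       [ 0.0103, -0.7451, -0.6668,  0.9415],
       [ 0.    ,  0.    ,  0.    ,  1.    ]])}
{'fx': 292.3012097563367, 'fy': 292.3012097563367, 'cx': 318.1993953767171, 'cy': 203.733364910422, 'hand_eye': array([[-0.0006, -0.9498, -0.3127,  0.0808],
       [ 1.    , -0.0004, -0.0004,  0.0006],
       [ 0.0003, -0.3127,  0.9498, -0.128 ],
       [ 0.    ,  0.    ,  0.    ,  1.    ]])}
```

View pics/a.png

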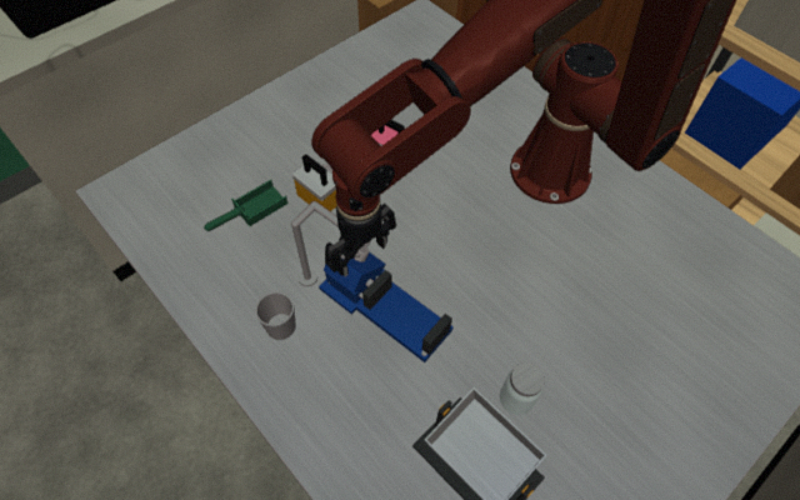

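View pics/b.png

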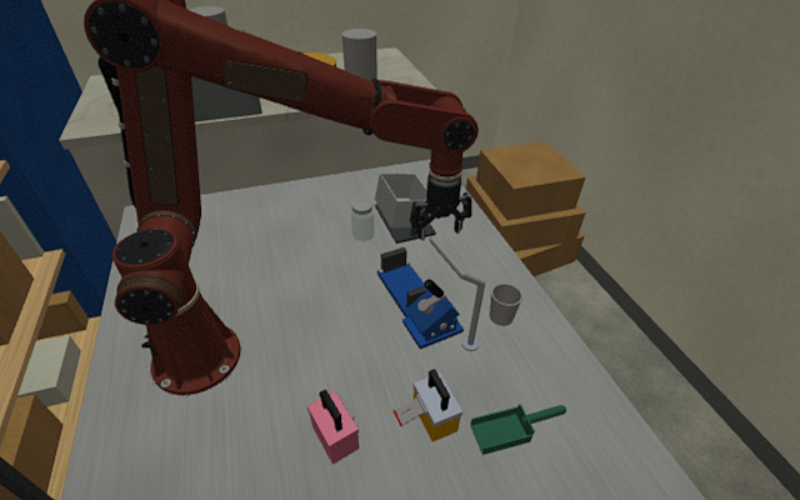

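```bash
python3 - <<'E'
from h import *
a=cv2.imread('pics/raw_a.png');b=cv2.imread('pics/raw_b.png')
f=lambda im,x0,y0,w,h,k:cv2.resize(im[y0:y0+h,x0:x0+w],(w*k,h*k),interpolation=cv2.INTER_CUBIC)
top=np.hstack([f(b,300,285,100,75,4),f(b,295,185,100,75,4)])
bot_=np.hstack([f(a,225,110,100,75,4),f(a,250,185,100,75,4)])
cv2.imwrite('pics/c.png',np.vstack([top,bot_]))
for n,uv,z in(('side',(350,311),.13),('side',(350,311),.085),('side',(264,325),.13)):print(atz(n,uv,z))
E
```

```text
[ 0.49861751 -0.33408839  0.13      ]
[ 0.51205556 -0.30868156  0.085     ]
[ 0.28359396 -0.30790651  0.13      ]
```

View pics/c.png

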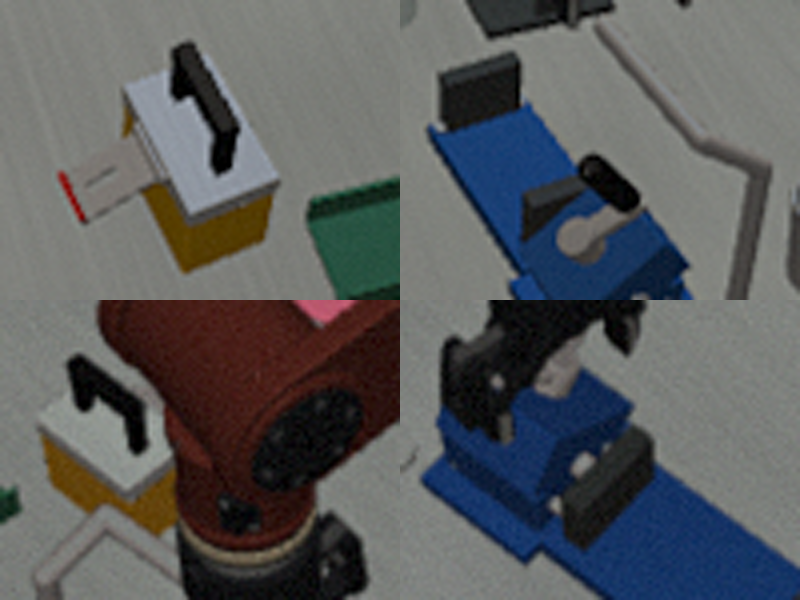

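```bash
python3 - <<'E'
from h import *
np.set_printoptions(precision=4,suppress=True)
S=lambda x,y:(300+x/4,285+y/4); S2=lambda x,y:(295+x/4,185+y/4); A=lambda x,y:(225+x/4,110+y/4); A2=lambda x,y:(250+x/4,185+y/4)
def t(n,s,a):print(n,*tri([ray('side',s),ray('scene',a)]))
t('hfar',S(185,48),A(140,107));t('hnear',S(230,125),A(78,62))
for n,p in(('lid far-left',(122,90)),('near-left',(183,215)),('near right',(278,183))):print(n,atz('side',S(*p),.085))
print('hasp tip',atz('side',S(72,197),.07))
for n,p,z in(('fj L',(40,78),.08),('fj R',(120,55),.08),('bed L',(30,127),.02)):print(n,atz('side',S2(*p),z))
for n,p,z in(('sj top front',(123,192),.08),('sj top back',(180,178),.08),('arm hub',(180,235),.12)):print(n,atz('side',S2(*p),z))
for n,p,z in(('bedend',(425*.8,357*.8),.02),('bedend2',(453*.8,325*.8),.02)):print(n,atz('scene',p,z))
print('tube',atz('side',S2(200,25),.25),atz('side',S2(300,140),.25),atz('side',S2(368,168),.25))
print('grip', atz('side',S2(210,180),.16))
E
```

```text
hfar [ 0.5007 -0.2922  0.1326] [np.float64(0.0035275082629380493), np.float64(0.003527508262938069)]
hnear [ 0.5079 -0.3542  0.1334] [np.float64(0.002420524407369352), np.float64(0.0024205244073693412)]
lid far-left [ 0.4659 -0.2832  0.085 ]
near-left [ 0.4729 -0.3791  0.085 ]
near right [ 0.5386 -0.3768  0.085 ]
hasp tip [ 0.4129 -0.3391  0.07  ]
fj L [0.5185 0.1428 0.08  ]
fj R [0.5967 0.1518 0.08  ]
bed L [0.5091 0.1456 0.02  ]
sj top front [ 0.5442 -0.012   0.08  ]
sj top back [ 0.5944 -0.0106  0.08  ]
arm hub [ 0.5577 -0.1037  0.12  ]
bedend [0.6008 0.1645 0.02  ]
bedend2 [0.5047 0.1508 0.02  ]
tube [ 0.5975 -0.0193  0.25  ] [ 0.6188 -0.1548  0.25  ] [ 0.6515 -0.193   0.25  ]
grip [ 0.5838 -0.0918  0.16  ]
```

Request:
send_rows([
  [1, 0, 0, -0.16, 0],
  [1, 0, 0, -0.16, 0],
  [1, 0, -0.1, -0.1, 0],
  [1, 0, -0.16, 0, 0],
  [1, 0, 0, 0, 0],
  [1, 0, 0, 0, 0],
])

```text
time: 0.6
position: [0.5579, 0.0003, 0.3496]
tool_rot: [-0.001, 0.707, 0.707, -0.0]
force: [0.3, -0.0, 0.1]
opening: 0.085
grasp_force: 0.0
```

```bash
python3 - <<'E'
from h import *
np.set_printoptions(precision=4,suppress=True)
s=bot.get_state();print(s['time'],s['position'],s['tool_rot'],s['joint_vel'])
T=wristT(s);np.save('T1.npy',T);save('wrist','d.png',(100,40,580,400),1.66)
bot.grab_frame
save('scene','e.png')
E
```

```text
0.6 [0.5579 0.0003 0.3496] [-0.0006  0.7071  0.7071 -0.0004] [ 0.0002  0.0534 -0.0574  0.002  -0.0223  0.0019]
```

View pics/d.png

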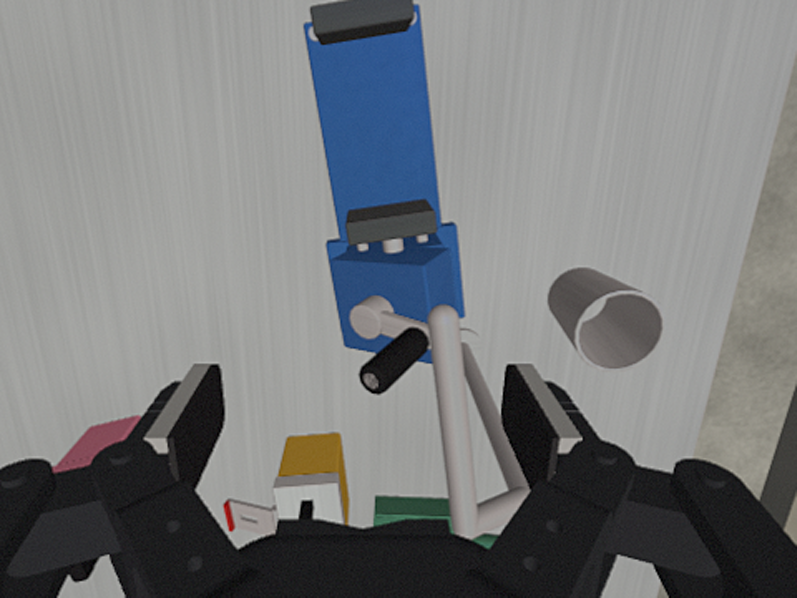

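```bash
python3 - <<'E'
import cv2,numpy as np
d=cv2.imread('pics/raw_d.png');e=cv2.imread('pics/raw_e.png')
f=lambda im,x0,y0,w,h,k:cv2.resize(im[y0:y0+h,x0:x0+w],(w*k,h*k),interpolation=cv2.INTER_CUBIC)
L=f(d,290,150,100,150,4)
Rr=np.vstack([f(d,275,35,100,50,4),f(e,240,180,100,100,4)])
cv2.imwrite('pics/f.png',np.hstack([L,Rr]))
E
```

```text
(no output)
```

View pics/f.png

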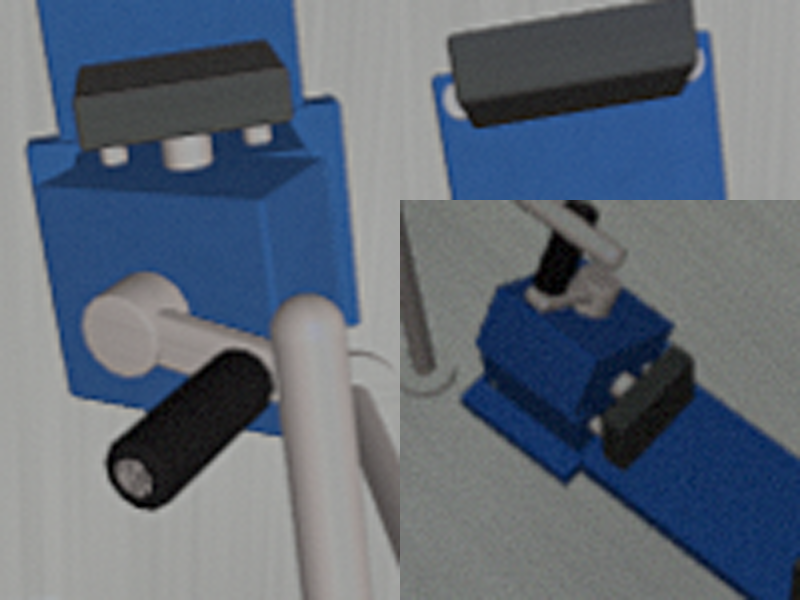

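```bash
cat > fit.py <<'E'
from h import *
from scipy.optimize import least_squares
np.set_printoptions(precision=4,suppress=True)
T1=np.load('T1.npy')
W=lambda u,v:(290+u/4,150+v/4); F=lambda u,v:(275+(u-400)/4,35+v/4); S=lambda u,v:(240+(u-400)/4,180+(v-200)/4); S2=lambda x,y:(295+x/4,185+y/4)
obs=[((-38,115+10,80),F(450,38)),((38,125,80),F(690,0)),((-38,105,80),F(460,95)),((38,105,80),F(692,52)),((-38,105,20),F(478,127)),((38,105,20),F(690,92)),
((-50,125,20),F(433,77)),((50,125,20),F(710,32))]
sj=[((-38,80),0,W(75,95)),((38,80),0,W(290,68)),((-38,80),-20,W(82,148)),((38,80),-20,W(290,118)),((-38,20),0,W(92,65)),((38,20),0,W(270,42))]
def cl(p,x):
    c,s=np.cos(x[2]),np.sin(x[2]);X,Y,Z=np.array(p)/1000
    return np.array([x[0]+c*X-s*Y,x[1]+s*X+c*Y,Z])
def res(x):
    r=[]
    for p,uv in obs: r+=list(np.array(proj('wrist',cl(p,x),T1))-uv)
    for (X,Z),dy,uv in sj: r+=list(np.array(proj('wrist',cl((X,x[3]*1000+dy,Z),x),T1))-uv)
    return r
if __name__=='__main__':
    o=least_squares(res,[.56,.03,.1,-.04],loss='soft_l1');x=o.x;print('clamp',x,'rms',np.sqrt(np.mean(np.array(res(x))**2)));print(np.round(np.array(res(x)).reshape(-1,2),1).tolist())
    np.save('clamp.npy',x)
    inv=lambda w:np.append(np.array([[np.cos(x[2]),np.sin(x[2])],[-np.sin(x[2]),np.cos(x[2])]])@(w[:2]-x[:2]),w[2])*1000
    w,e=tri([ray('wrist',W(312,312),T1),ray('scene',S(615,248))]);print('tube end',w,inv(w),e)
    w,e=tri([ray('wrist',W(312,312),T1),ray('side',S2(203,24))]);print('tube end side',w,inv(w),e)
    w,e=tri([ray('wrist',W(133,478),T1),ray('side',S2(187,168))]);print('grip top',w,inv(w),e)
    w,e=tri([ray('wrist',W(120,335),T1),ray('side',S2(175,232))]);print('hub',w,inv(w),e)
    print('tube other',inv(atz('wrist',(100+465/1.66,40+530/1.66),.25,T1)))
E
python3 fit.py
```

```text
clamp [ 0.576   0.0371  0.1479 -0.0386] rms 1.479904732643614
[[-0.7, -1.2], [1.6, -2.2], [-0.2, 2.5], [3.0, 3.1], [-0.8, 0.8], [-0.9, 0.9], [-0.4, -0.7], [0.9, -1.2], [-0.5, 0.5], [0.4, -0.8], [-0.0, 1.0], [1.8, 0.7], [-3.5, -0.2], [-0.1, -1.6]]
tube end [ 0.5986 -0.0129  0.2616] [ 14.9291 -52.7889 261.5619] [np.float64(0.0023172589822751354), np.float64(0.0023172589822751267)]
tube end side [ 0.6009 -0.0164  0.2477] [ 16.706  -56.5505 247.7305] [np.float64(0.00029561098671742497), np.float64(0.0002956109867173536)]
grip top [ 0.5633 -0.0954  0.1823] [ -32.0973 -129.1463  182.3281] [np.float64(0.0005794976734332863), np.float64(0.0005794976734331326)]
hub [ 0.5607 -0.086   0.1038] [ -33.2979 -119.4914  103.8402] [np.float64(0.00025819880857585195), np.float64(0.000258198808575978)]
tube other [  14.609  -197.8233  250.    ]
```

Request:
send_rows([
  [1, -0.16, -0.029, 0, 0],
  [1, -0.16, -0.029, 0, 0],
  [1, -0.16, -0.029, 0, 0],
  [1, -0.16, -0.029, 0, 0],
  [1, -0.16, -0.029, 0, 0],
  [1, -0.16, -0.029, 0, 0],
  [1, -0.16, -0.029, 0, 0],
  [1, -0.16, -0.029, 0, -0.02],
  [1, -0.04, 0, -0.12, -0.025],
  [1, 0, 0, -0.0, 0],
  [1, 0, 0, 0, 0],
])

```text
time: 1.62
position: [0.5038, -0.332, 0.3818]
tool_rot: [0.002, 0.676, 0.737, 0.0]
force: [-0.2, 1.2, -0.1]
opening: 0.0856
grasp_force: 0.0
```

```bash
python3 - <<'E'
from h import *
np.set_printoptions(precision=4,suppress=True)
s=bot.get_state();print(s['time'],s['position'],s['tool_rot'],s['joint_vel'])
T=wristT(s);np.save('T2.npy',T)
d=bot.grab_frame('wrist')[:,:,::-1].copy();cv2.imwrite('pics/raw_g.png',d)
e=bot.grab_frame('scene')[:,:,::-1].copy();cv2.imwrite('pics/raw_h.png',e)
f=lambda im,x0,y0,w,h,k:cv2.resize(im[y0:y0+h,x0:x0+w],(w*k,h*k),interpolation=cv2.INTER_CUBIC)
cv2.imwrite('pics/g.png',np.hstack([f(d,225,110,200,240,2),f(e,230,180,100,120,4)]))
E
```

```text
1.6167 [ 0.5038 -0.332   0.3818] [0.0018 0.6755 0.7373 0.0004] [ 0.0339 -0.007   0.0663  0.0028 -0.0002  0.0028]
```

View pics/g.png

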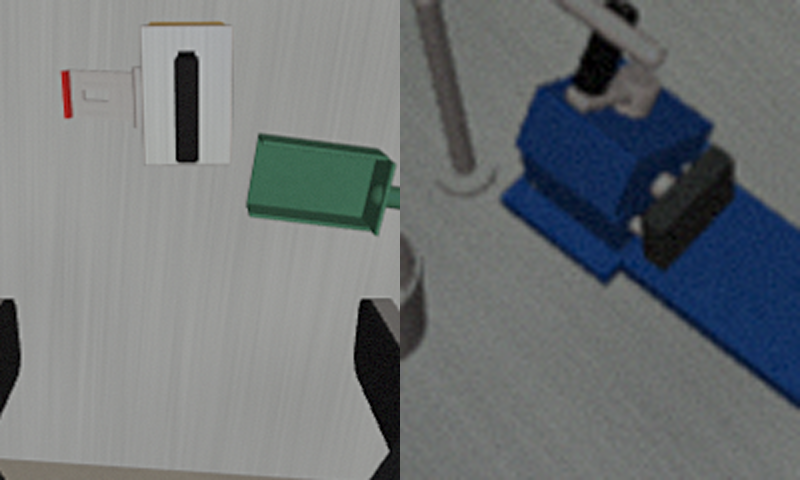

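```bash
python3 - <<'E'
from h import *
np.set_printoptions(precision=4,suppress=True)
T=np.load('T2.npy');G=lambda u,v:(225+u/2,110+v/2)
side=lambda x,y:(300+x/4,285+y/4)
a=atz('wrist',G(187,55),.138,T);b=atz('wrist',G(187,160),.138,T)
c=[atz('wrist',G(*p),.085,T) for p in((143,25),(231,25),(229,163),(146,164))]
print('handle',a,b,(a+b)/2,'yaw',np.degrees(np.arctan2(-(a-b)[0],(a-b)[1])))
print('lid',np.array(c),np.mean(c,0))
print('handle tri',tri([ray('wrist',G(187,107),T),ray('side',side(207,87))]))
h=tri([ray('wrist',G(67,94),T),ray('side',side(72,197))]);print('hasp tip',h)
s=bot.get_state();R_=Rq(s['tool_rot']).as_matrix();print(R_)
t=np.array([*((a+b)/2)[:2],.13]);print('tool delta',R_.T@(t-s['position'])/.25)
E
```

```text
handle [ 0.5015 -0.2873  0.138 ] [ 0.5074 -0.3549  0.138 ] [ 0.5044 -0.3211  0.138 ] yaw 4.997200003829624
lid [[ 0.4696 -0.2746  0.085 ]
 [ 0.531  -0.2692  0.085 ]
 [ 0.5406 -0.3693  0.085 ]
 [ 0.4783 -0.3754  0.085 ]] [ 0.5049 -0.3221  0.085 ]
handle tri (array([ 0.5062, -0.3223,  0.1281]), [np.float64(0.0018467941076336439), np.float64(0.0018467941076337005)])
hasp tip (array([ 0.4139, -0.3328,  0.059 ]), [np.float64(0.0011212387807467167), np.float64(0.0011212387807466417)])
[[-0.0899  0.9959 -0.0005]
 [ 0.9959  0.0899  0.0011]
 [ 0.0011 -0.0004 -1.    ]]
tool delta [0.0322 0.009  0.9976]
```

Request:
send_rows([
  [1, 0.032, 0.009, 0.12, 0],
  [1, 0, 0, 0.16, 0],
  [1, 0, 0, 0.16, 0],
  [1, 0, 0, 0.16, 0],
  [1, 0, 0, 0.16, 0],
  [1, 0, 0, 0.14, 0],
  [1, 0, 0, 0.08, 0],
  [1, 0, 0, 0.044, 0],
  [1, 0, 0, 0, 0],
  [-1, 0, 0, 0, 0],
  [-1, 0, 0, 0, 0],
  [-1, 0, 0, 0, 0],
  [-1, 0, 0, 0, 0],
  [-1, 0, 0, 0, 0],
  [-1, 0, 0, 0, 0],
  [-1, 0, 0, 0, 0],
  [-1, 0, 0, 0, 0],
], force=70)

```text
time: 3.13
position: [0.5041, -0.3224, 0.1257]
tool_rot: [0.001, 0.675, 0.738, -0.0]
force: [-2.0, 0.4, 5.6]
opening: 0.0149
grasp_force: 69.7
```

Request:
send_rows([
  [-1, 0, 0, -0.1, 0],
  [-1, 0, 0, -0.16, -0.01],
  [-1, 0, 0, -0.16, -0.01],
  [-1, 0, 0, -0.06, -0.01],
  [-1, 0.13, -0.012, 0, 0],
  [-1, 0.13, -0.012, 0, 0],
  [-1, 0.13, -0.012, 0, 0],
  [-1, 0.13, -0.012, 0, 0],
  [-1, 0.13, -0.012, 0, 0],
  [-1, 0.13, -0.012, 0, 0],
  [-1, 0.13, -0.012, 0, 0],
  [-1, 0.144, 0.021, 0, 0],
  [-1, 0.144, 0.021, 0, 0],
  [-1, 0.144, 0.021, 0, 0],
  [-1, 0.144, 0.021, 0, 0],
  [-1, 0.144, 0.021, 0, 0],
  [-1, 0, 0, 0, 0],
  [-1, 0, 0, 0, 0],
])

```text
time: 4.63
position: [0.4465, 0.0838, 0.2423]
tool_rot: [-0.001, 0.65, 0.76, -0.001]
force: [0.1, -1.3, -6.1]
opening: 0.0147
grasp_force: 69.1
```

```bash
cat > d.py <<'E'
from h import *
import sys
np.set_printoptions(precision=4,suppress=True)
x=np.load('clamp.npy')
def c2w(p): c,s=np.cos(x[2]),np.sin(x[2]);return np.array([x[0]+c*p[0]-s*p[1],x[1]+s*p[0]+c*p[1],p[2]])
def w2c(w): c,s=np.cos(x[2]),np.sin(x[2]);a,b=w[0]-x[0],w[1]-x[1];return np.array([c*a+s*b,-s*a+c*b,w[2]])
if __name__=='__main__':
    s=bot.get_state();R_=Rq(s['tool_rot']).as_matrix();print('t',s['time'],'clampframe mm',w2c(s['position'])*1000,'F',s['force'],'yaw_toolx_minus_clamp',np.degrees(np.arctan2(R_[1,0],R_[0,0])-x[2]),'tilt',np.degrees(np.arccos(-R_[2,2])),'open',s['opening'],s['grasp_force'],'q',s['qpos'])
    if len(sys.argv)>3:
        t=c2w(np.array([float(v) for v in sys.argv[1:4]])/1000);print('delta units',R_.T@(t-s['position'])/.25)
E
python3 d.py 0 45 250
```

```text
t 4.6333 clampframe mm [-121.2491   65.2967  242.252 ] F [ 0.082  -1.3043 -6.067 ] yaw_toolx_minus_clamp 90.38486751183703 tilt 0.20866429833978345 open 0.014691130476640463 69.14421200752258 q [ 0.0308 -0.1548  2.001   0.0001  1.2991 -0.1239]
delta units [-0.0844  0.4843 -0.0328]
```

Request:
send_rows([
  [-1, -0.021, 0.121, 0, 0],
  [-1, -0.021, 0.121, 0, 0],
  [-1, -0.021, 0.121, 0, 0],
  [-1, -0.021, 0.121, 0, 0],
  [-1, 0, 0, 0.08, 0],
  [-1, 0, 0, 0.08, 0],
  [-1, 0, 0, 0.08, 0],
  [-1, 0, 0, 0.06, 0],
  [-1, 0, 0, 0, 0],
  [-1, 0, 0, 0, 0],
])

```text
time: 5.47
position: [0.5691, 0.078, 0.1667]
tool_rot: [-0.002, 0.653, 0.758, -0.002]
force: [0.6, -0.7, -5.8]
opening: 0.0148
grasp_force: 69.4
```

```bash
python3 d.py 0 45 146; python3 - <<'E'
from h import *
from d import c2w
d=bot.grab_frame('side')[:,:,::-1].copy();e=bot.grab_frame('scene')[:,:,::-1].copy()
cv2.imwrite('pics/raw_i.png',d);cv2.imwrite('pics/raw_j.png',e)
f=lambda im,x0,y0,w,h,k:cv2.resize(im[y0:y0+h,x0:x0+w],(w*k,h*k),interpolation=cv2.INTER_CUBIC)
cv2.imwrite('pics/i.png',np.hstack([f(d,290,150,100,120,4),f(e,260,190,100,120,4)]))
E
```

```text
t 5.4667 clampframe mm [ -0.8415  41.49   166.7196] F [ 0.5582 -0.6882 -5.8365] yaw_toolx_minus_clamp 90.03209533368985 tilt 0.32704161891795075 open 0.014779149452141156 69.43817496299744 q [ 0.0142  0.1936  1.7966 -0.0003  1.1571 -0.1342]
delta units [0.014  0.0038 0.0829]
```

View pics/i.png

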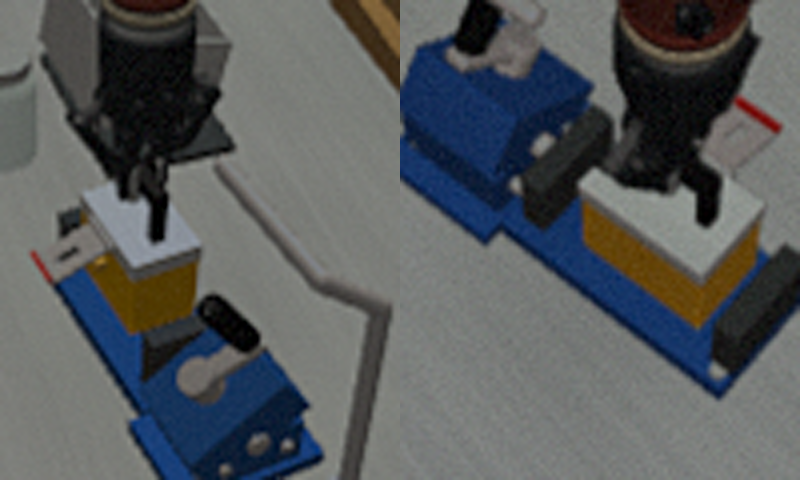

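Request:
send_rows([
  [-1, 0.01, 0.003, 0.03, 0],
  [-1, 0, 0, 0.025, 0],
  [-1, 0, 0, 0.015, 0],
  [-1, 0, 0, 0.008, 0],
  [-1, 0, 0, 0, 0],
  [-1, 0, 0, 0, 0],
])

```text
time: 6.07
position: [0.5712, 0.0819, 0.1496]
tool_rot: [-0.0, 0.652, 0.758, -0.0]
force: [-0.8, -0.4, -5.4]
opening: 0.0147
grasp_force: 69.4
```

```bash
python3 d.py 0 45 146
```

```text
t 6.0667 clampframe mm [  1.8243  44.9895 149.5957] F [-0.8024 -0.36   -5.4157] yaw_toolx_minus_clamp 90.12791799452705 tilt 0.023591883634628958 open 0.01472216760154322 69.40545916557312 q [ 0.0208  0.2165  1.805  -0.0001  1.1205 -0.1294]
delta units [ 0.0001 -0.0073  0.0144]
```

Request:
send_rows([
  [-1, 0, -0.006, 0.006, 0],
  [-1, 0, 0, 0.006, 0],
  [-1, 0, 0, 0.004, 0],
  [-1, 0, 0, 0, 0],
  [-1, 0, 0, 0, 0],
])

```text
time: 6.48
position: [0.5704, 0.0818, 0.1468]
tool_rot: [0.0, 0.652, 0.758, 0.0]
force: [-0.2, 1.8, 0.1]
opening: 0.0148
grasp_force: 70.1
```

```bash
python3 d.py 0 45 146
```

```text
t 6.4833 clampframe mm [  0.9944  45.0579 146.806 ] F [-0.1656  1.79    0.0526] yaw_toolx_minus_clamp 90.11489314019286 tilt 0.06455099354662132 open 0.014786767745053747 70.07166981697083 q [ 0.0205  0.2175  1.8097  0.0004  1.1134 -0.1296]
delta units [-0.0002 -0.004   0.0032]
```

Request:
send_rows([
  [1, 0, 0, 0, 0],
  [1, 0, 0, 0, 0],
  [1, 0, 0, 0, 0],
  [1, 0, 0, 0, 0],
  [1, 0, 0, 0, 0],
  [1, 0, 0, -0.06, 0],
  [1, 0, 0, -0.12, 0],
  [1, 0, 0, -0.16, 0],
  [1, 0, 0, -0.16, 0],
  [1, 0, 0, -0.16, 0],
  [1, 0, 0, -0.16, 0],
  [1, -0.14, -0.06, 0, 0],
  [1, -0.14, -0.06, 0, 0],
  [1, -0.14, -0.06, 0, 0],
  [1, -0.14, -0.06, 0, 0],
  [1, 0, 0, 0, -0.06],
  [1, 0, 0, 0, -0.06],
  [1, 0, 0, 0, -0.06],
])

```text
time: 7.98
position: [0.5312, -0.067, 0.3509]
tool_rot: [0.0, 0.504, 0.864, 0.0]
force: [0.2, -0.2, 0.2]
opening: 0.085
grasp_force: 0.0
```

Request:
send_rows([
  [1, 0, 0, 0, -0.06],
  [1, 0, 0, 0, -0.06],
  [1, 0, 0, 0, -0.06],
  [1, 0, 0, 0, -0.06],
  [1, 0, 0, 0, -0.06],
  [1, 0, 0, 0, -0.06],
  [1, 0, 0, 0, -0.06],
  [1, 0, 0, 0, -0.06],
  [1, 0, 0, 0, -0.06],
  [1, 0, 0, 0, -0.065],
  [1, 0, 0, 0, 0],
  [1, 0, 0, 0, 0],
])

```text
time: 8.98
position: [0.5315, -0.0658, 0.3508]
tool_rot: [0.0, -0.07, 0.998, -0.0]
force: [-1.0, -0.9, -1.2]
opening: 0.0856
grasp_force: 0.0
```

```bash
python3 d.py -50 -100 350; python3 - <<'E'
from h import *
s=bot.get_state();np.save('T3.npy',wristT(s))
d=bot.grab_frame('wrist')[:,:,::-1].copy();e=bot.grab_frame('side')[:,:,::-1].copy()
cv2.imwrite('pics/raw_k.png',d);cv2.imwrite('pics/raw_l.png',e)
f=lambda im,x0,y0,w,h,k:cv2.resize(im[y0:y0+h,x0:x0+w],(int(w*k),int(h*k)),interpolation=cv2.INTER_CUBIC)
cv2.imwrite('pics/k.png',np.hstack([f(d,200,40,240,300,2),f(e,290,150,80,150,4)]))
E
```

```text
t 8.9833 clampframe mm [-59.2435 -95.2432 350.8249] F [-1.0471 -0.883  -1.244 ] yaw_toolx_minus_clamp -180.39586441280227 tilt 0.007653271640331 open 0.08558409200529633 0.0 q [-0.2543 -0.0437  1.6969 -0.0001  1.4882 -1.9661]
delta units [-0.0371 -0.0188  0.0033]
```

View pics/k.png

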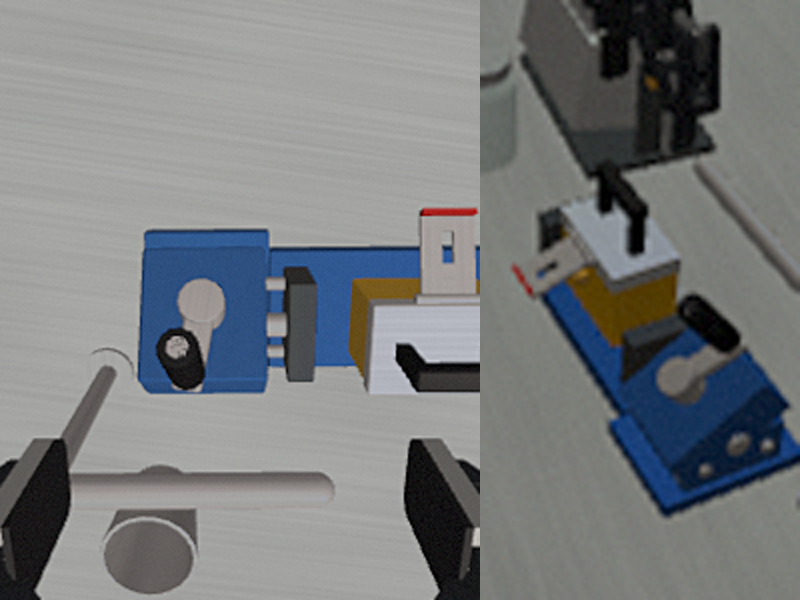

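```bash
python3 - <<'E'
from d import *
T1,T3=np.load('T1.npy'),np.load('T3.npy')
W=lambda u,v:(290+u/4,150+v/4);K=lambda u,v:(200+u/2,40+v/2);S2=lambda x,y:(295+x/4,185+y/4);L=lambda u,v:(290+(u-480)/4,150+v/4)
def t(n,a,k,l):
    p,e=tri([ray('wrist',W(*a),T1),ray('wrist',K(*k),T3),ray('side',L(*l))]);p=w2c(p)*1000;print(n,p,np.array(e)*1000);return p
g=t('grip top',(133,478),(178,346),(687,309))
h=t('hub',(120,335),(202,303),(675,378))
p,e=tri([ray('wrist',W(312,312),T1),ray('wrist',K(325,489),T3)]);print('tube end',w2c(p)*1000,e)
p,e=tri([ray('wrist',W(318,450),T1),ray('wrist',K(200,489),T3)]);
ax=np.array([-np.sin(np.radians(35)),0,np.cos(np.radians(35))]);e1=np.array([ax[2],0,-ax[0]])
m=g-28*ax;d=m-h;print('mid',m,'along',d@ax,'r',d@e1,d[1],'C',h+ax*(d@ax))
# from bearing: assume r=50
th=np.arctan2(-d[1],d@e1);print('theta',th,'C50',m-50*(np.cos(th)*e1-np.sin(th)*np.array([0,1,0])))
# hub/grip bearing on known: jaw face now
print('jaw top edge y', [w2c(atz('wrist',K(*q),.08,T3))*1000 for q in((314,268),(314,380))])
print('case lid end', [w2c(atz('wrist',K(*q),.105,T3))*1000 for q in((372,305),(370,393))])
E
```

```text
grip top [ -31.5913 -128.2454  181.6806] [1.3435 1.7826 1.2222]
hub [ -32.8909 -120.0662   99.2057] [1.5281 2.3583 1.2378]
tube end [ 15.7283 -55.4759 248.362 ] [np.float64(0.0008467597431194347), np.float64(0.0008467597431193591)]
mid [ -15.5311 -128.2454  158.7444] along 38.81407109948024 r 48.37026517705897 -8.179279291864518 C [ -55.1537 -120.0662  131.0003]
theta 0.16751264257085322 C50 [ -55.9154 -119.9089  130.467 ]
jaw top edge y [array([-50.6128, -40.9213,  80.    ]), array([ 33.8974, -38.0369,  80.    ])]
case lid end [array([-30.7919,  -4.8518, 105.    ]), array([ 33.224 ,  -2.0753, 105.    ])]
```

Request:
send_rows([
  [1, -0.045, -0.066, 0, 0],
  [1, -0.045, -0.066, 0, 0],
  [1, 0, 0, 0.14, 0],
  [1, 0, 0, 0.14, 0],
  [1, 0, 0, 0.14, 0],
  [1, 0, 0, 0.13, 0],
  [1, 0, 0, 0.1, 0],
  [1, 0, 0, 0.04, 0],
  [1, 0, 0, 0, 0],
  [1, 0, 0, 0, 0],
])

```text
time: 9.92
position: [0.5589, -0.0953, 0.1788]
tool_rot: [0.0, -0.072, 0.997, -0.0]
force: [0.2, -0.1, 0.4]
opening: 0.0853
grasp_force: 0.0
```

```bash
python3 d.py -36.5 -128.3 174
```

```text
t 9.9167 clampframe mm [ -36.4746 -128.4673  178.8405] F [ 0.2191 -0.0926  0.4275] yaw_toolx_minus_clamp -180.2504021067236 tilt 0.019182586810566636 open 0.0853258724003745 0.0 q [-0.2927  0.1608  1.81   -0.      1.1705 -2.0071]
delta units [0.0001 0.0007 0.0194]
```

Request:
send_rows([
  [1, 0, 0, 0.019, 0],
  [-1, 0, 0, 0, 0],
  [-1, 0, 0, 0, 0],
  [-1, 0, 0, 0, 0],
  [-1, 0, 0, 0, 0],
  [-1, 0, 0, 0, 0],
  [-1, 0, 0, 0, 0],
  [-1, 0, 0, 0, 0],
], force=60)

```text
time: 10.58
position: [0.5586, -0.0951, 0.1743]
tool_rot: [0.0, -0.072, 0.997, 0.0]
force: [-0.4, 0.2, 4.9]
opening: 0.0214
grasp_force: 58.5
```

```bash
python3 d.py -36.5 -128.3 174
```

```text
t 10.5833 clampframe mm [ -36.7044 -128.1382  174.3127] F [-0.4416  0.1798  4.8698] yaw_toolx_minus_clamp -180.2114656522452 tilt 0.022425489613517122 open 0.02144591946516352 58.4569126367569 q [-0.2926  0.1654  1.8139  0.0004  1.1621 -2.0078]
delta units [-0.0008 -0.0006  0.0013]
```

```bash
cat > circ.py <<'E'
import numpy as np,sys,json
t0,t1,n=float(sys.argv[1]),float(sys.argv[2]),int(sys.argv[3])
t=np.linspace(t0,t1,n+1);P=np.round(np.c_[-40.96*np.cos(t),-50*np.sin(t),-28.68*np.cos(t)]/250,3)
print(json.dumps([[-1,*np.round(d,3).tolist(),0] for d in np.diff(P,axis=0)]))
E
python3 circ.py .165 1.965 9;python3 circ.py 1.965 4.965 15
```

```text
[[-1, 0.009, -0.038, 0.006, 0], [-1, 0.015, -0.036, 0.01, 0], [-1, 0.02, -0.032, 0.014, 0], [-1, 0.025, -0.025, 0.018, 0], [-1, 0.028, -0.02, 0.02, 0], [-1, 0.032, -0.012, 0.022, 0], [-1, 0.032, -0.004, 0.022, 0], [-1, 0.033, 0.004, 0.023, 0], [-1, 0.031, 0.011, 0.022, 0]]
[[-1, 0.029, 0.019, 0.02, 0], [-1, 0.025, 0.026, 0.018, 0], [-1, 0.02, 0.031, 0.014, 0], [-1, 0.015, 0.035, 0.011, 0], [-1, 0.009, 0.039, 0.006, 0], [-1, 0.003, 0.04, 0.002, 0], [-1, -0.004, 0.039, -0.003, 0], [-1, -0.011, 0.038, -0.007, 0], [-1, -0.016, 0.035, -0.012, 0], [-1, -0.022, 0.03, -0.015, 0], [-1, -0.026, 0.024, -0.018, 0], [-1, -0.029, 0.017, -0.021, 0], [-1, -0.032, 0.01, -0.022, 0], [-1, -0.033, 0.002, -0.023, 0], [-1, -0.032, -0.006, -0.023, 0]]
```

Request:
send_rows([
  [-1, 0.009, -0.038, 0.006, 0],
  [-1, 0.015, -0.036, 0.01, 0],
  [-1, 0.02, -0.032, 0.014, 0],
  [-1, 0.025, -0.025, 0.018, 0],
  [-1, 0.028, -0.02, 0.02, 0],
  [-1, 0.032, -0.012, 0.022, 0],
  [-1, 0.032, -0.004, 0.022, 0],
  [-1, 0.033, 0.004, 0.023, 0],
  [-1, 0.031, 0.011, 0.022, 0],
  [-1, 0, 0, 0, 0],
  [-1, 0, 0, 0, 0],
])

```text
time: 11.5
position: [0.5089, -0.141, 0.135]
tool_rot: [0.001, -0.072, 0.997, -0.0]
force: [0.3, 1.3, 4.4]
opening: 0.0217
grasp_force: 58.6
```

```bash
python3 d.py -92.7 -166.2 135
```

```text
t 11.5 clampframe mm [ -92.6906 -166.2354  135.0209] F [0.25   1.3237 4.4237] yaw_toolx_minus_clamp -180.22854675297833 tilt 0.09945459047598451 open 0.02174845261480762 58.57277154922485 q [-0.4036  0.1356  1.9307  0.0007  1.0736 -2.1186]
delta units [0.     0.0001 0.0001]
```

Request:
send_rows([
  [-1, 0.029, 0.019, 0.02, 0],
  [-1, 0.025, 0.026, 0.018, 0],
  [-1, 0.02, 0.031, 0.014, 0],
  [-1, 0.015, 0.035, 0.011, 0],
  [-1, 0.009, 0.039, 0.006, 0],
  [-1, 0.003, 0.04, 0.002, 0],
  [-1, -0.004, 0.039, -0.003, 0],
  [-1, -0.011, 0.038, -0.007, 0],
  [-1, -0.016, 0.035, -0.012, 0],
  [-1, -0.022, 0.03, -0.015, 0],
  [-1, -0.026, 0.024, -0.018, 0],
  [-1, -0.029, 0.017, -0.021, 0],
  [-1, -0.032, 0.01, -0.022, 0],
  [-1, -0.033, 0.002, -0.023, 0],
  [-1, -0.032, -0.006, -0.023, 0],
  [-1, 0, 0, 0, 0],
  [-1, 0, 0, 0, 0],
])

```text
time: 12.92
position: [0.5174, -0.043, 0.1512]
tool_rot: [-0.004, -0.072, 0.997, 0.001]
force: [-6.6, 1.1, 5.2]
opening: 0.0217
grasp_force: 59.2
```

```bash
python3 d.py -66.7 -71.5 153.2; python3 circ.py 4.965 6.965 10;python3 circ.py 6.965 8.565 8;python3 circ.py 8.565 9.165 6; python3 - <<'E'
from h import *
d=bot.grab_frame('side')[:,:,::-1].copy();cv2.imwrite('pics/raw_m.png',d)
e=bot.grab_frame('scene')[:,:,::-1].copy()
f=lambda im,x0,y0,w,h,k:cv2.resize(im[y0:y0+h,x0:x0+w],(int(w*k),int(h*k)),interpolation=cv2.INTER_CUBIC)
cv2.imwrite('pics/m.png',np.hstack([f(d,290,140,100,130,4),f(e,260,180,100,130,4)]))
E
```

```text
t 12.9167 clampframe mm [-69.8227 -70.6213 151.1837] F [-6.5947  1.1205  5.2031] yaw_toolx_minus_clamp -180.18258918548347 tilt 0.5062251300636581 open 0.02174986340764506 59.169899225234985 q [-0.2176  0.1014  1.9342 -0.0012  1.1147 -1.9327]
delta units [-0.0124 -0.0035 -0.0082]
[[-1, -0.031, -0.014, -0.021, 0], [-1, -0.027, -0.021, -0.02, 0], [-1, -0.024, -0.027, -0.016, 0], [-1, -0.019, -0.033, -0.014, 0], [-1, -0.014, -0.036, -0.009, 0], [-1, -0.007, -0.039, -0.005, 0], [-1, 0.0, -0.04, 0.0, 0], [-1, 0.006, -0.04, 0.004, 0], [-1, 0.012, -0.037, 0.008, 0], [-1, 0.018, -0.033, 0.013, 0]]
[[-1, 0.023, -0.028, 0.016, 0], [-1, 0.027, -0.023, 0.019, 0], [-1, 0.03, -0.015, 0.021, 0], [-1, 0.032, -0.007, 0.023, 0], [-1, 0.033, 0.0, 0.023, 0], [-1, 0.032, 0.009, 0.022, 0], [-1, 0.03, 0.016, 0.021, 0], [-1, 0.027, 0.022, 0.019, 0]]
[[-1, 0.012, 0.014, 0.008, 0], [-1, 0.01, 0.015, 0.008, 0], [-1, 0.01, 0.017, 0.006, 0], [-1, 0.008, 0.017, 0.006, 0], [-1, 0.006, 0.019, 0.004, 0], [-1, 0.005, 0.019, 0.004, 0]]
```

View pics/m.png

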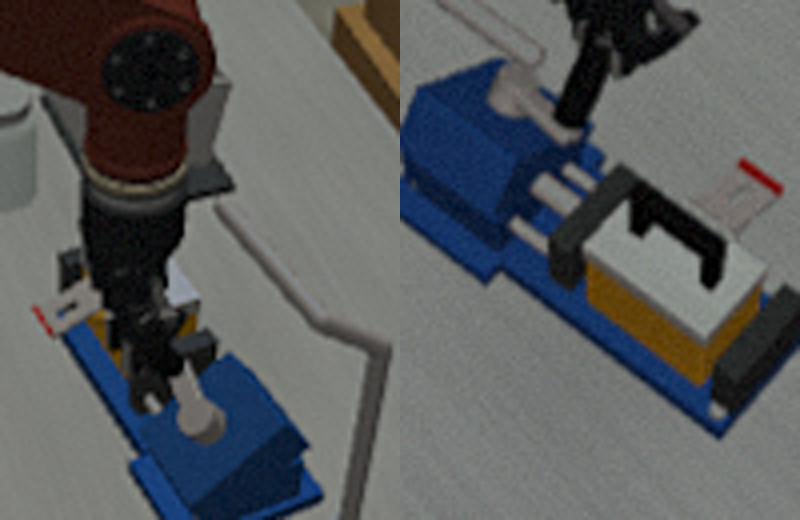

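Request:
send_rows([
  [-1, -0.031, -0.014, -0.021, 0],
  [-1, -0.027, -0.021, -0.02, 0],
  [-1, -0.024, -0.027, -0.016, 0],
  [-1, -0.019, -0.033, -0.014, 0],
  [-1, -0.014, -0.036, -0.009, 0],
])

```text
time: 13.43
position: [0.552, -0.0684, 0.1725]
tool_rot: [-0.002, -0.072, 0.997, 0.004]
force: [-5.8, 8.1, 7.8]
opening: 0.0214
grasp_force: 59.7
```

```bash
python3 d.py -38.0 -104.3 173.3
```

```text
t 13.4333 clampframe mm [ -39.3261 -100.8327  172.4904] F [-5.8301  8.0935  7.7957] yaw_toolx_minus_clamp -180.17149160946158 tilt 0.5037417104655113 open 0.021385390029838903 59.66157674789429 q [-0.2523  0.15    1.8354  0.0058  1.1633 -1.9703]
delta units [-0.0053 -0.0138 -0.0034]
```

Request:
send_rows([
  [-1, -0.007, -0.039, -0.005, 0],
  [-1, 0.0, -0.04, 0.0, 0],
  [-1, 0.006, -0.04, 0.004, 0],
  [-1, 0.012, -0.037, 0.008, 0],
  [-1, 0.018, -0.033, 0.013, 0],
  [-1, 0.023, -0.028, 0.016, 0],
  [-1, 0.027, -0.023, 0.019, 0],
  [-1, 0.03, -0.015, 0.021, 0],
  [-1, 0.032, -0.007, 0.023, 0],
])

```text
time: 14.18
position: [0.5297, -0.1413, 0.1493]
tool_rot: [0.002, -0.072, 0.997, 0.0]
force: [0.5, 5.4, 8.3]
opening: 0.0217
grasp_force: 59.6
```

```bash
python3 d.py -80.6 -169.8 143.4
```

```text
t 14.1833 clampframe mm [ -72.092  -169.6761  149.342 ] F [0.516  5.4088 8.2937] yaw_toolx_minus_clamp -180.23211409687076 tilt 0.23923016849771853 open 0.02174001762917498 59.623342752456665 q [-0.3902  0.1565  1.8762  0.0029  1.1056 -2.1061]
delta units [ 0.0341 -0.0006  0.0236]
```

Request:
send_rows([
  [-1, 0.033, 0.0, 0.023, 0],
  [-1, 0.032, 0.009, 0.022, 0],
  [-1, 0.03, 0.016, 0.021, 0],
  [-1, 0.027, 0.022, 0.019, 0],
  [-1, 0, 0, 0, 0],
  [-1, 0, 0, 0, 0],
])

```text
time: 14.68
position: [0.4971, -0.1348, 0.1275]
tool_rot: [0.001, -0.072, 0.997, -0.001]
force: [0.0, 1.7, 3.9]
opening: 0.022
grasp_force: 59.4
```

```bash
python3 d.py -103.6 -157.8 127.2; python3 circ.py 8.565 9.565 10; python3 circ.py 9.565 10.065 5
```

```text
t 14.6833 clampframe mm [-103.45   -158.335   127.4587] F [0.0137 1.6703 3.9328] yaw_toolx_minus_clamp -180.2066805942057 tilt 0.14195937738624795 open 0.021962787554309724 59.37173366546631 q [-0.401   0.1193  1.9656 -0.0002  1.0542 -2.116 ]
delta units [0.0006 0.0021 0.001 ]
[[-1, 0.012, 0.014, 0.008, 0], [-1, 0.01, 0.015, 0.008, 0], [-1, 0.01, 0.017, 0.006, 0], [-1, 0.008, 0.017, 0.006, 0], [-1, 0.006, 0.019, 0.004, 0], [-1, 0.005, 0.019, 0.004, 0], [-1, 0.004, 0.019, 0.002, 0], [-1, 0.002, 0.02, 0.002, 0], [-1, 0.0, 0.02, 0.0, 0], [-1, -0.002, 0.02, -0.001, 0]]
[[-1, -0.003, 0.02, -0.003, 0], [-1, -0.005, 0.019, -0.003, 0], [-1, -0.006, 0.018, -0.004, 0], [-1, -0.007, 0.018, -0.006, 0], [-1, -0.01, 0.016, -0.006, 0]]
```

Request:
send_rows([
  [-1, 0.012, 0.014, 0.008, 0],
  [-1, 0.01, 0.015, 0.008, 0],
  [-1, 0.01, 0.017, 0.006, 0],
  [-1, 0.008, 0.017, 0.006, 0],
  [-1, 0.006, 0.019, 0.004, 0],
  [-1, 0.005, 0.019, 0.004, 0],
  [-1, 0, 0, 0, 0],
  [-1, 0, 0, 0, 0],
])

```text
time: 15.35
position: [0.4822, -0.1157, 0.1192]
tool_rot: [0.002, -0.073, 0.997, -0.005]
force: [2.3, -12.4, 2.6]
opening: 0.0216
grasp_force: 59.5
```

```bash
python3 d.py -116.5 -132.9 118
```

```text
t 15.35 clampframe mm [-115.3215 -137.3356  119.2329] F [  2.3077 -12.3884   2.5889] yaw_toolx_minus_clamp -180.11592973064103 tilt 0.6731138361498686 open 0.021551932850887967 59.48227286338806 q [-0.3726  0.089   2.0174 -0.009   1.0264 -2.0847]
delta units [0.0048 0.0178 0.0047]
```

Request:
send_rows([
  [-1, 0.004, 0.019, 0.002, 0],
  [-1, 0.002, 0.02, 0.002, 0],
  [-1, 0, 0, 0, 0],
  [-1, 0, 0, 0, 0],
])

```text
time: 15.68
position: [0.4811, -0.1123, 0.119]
tool_rot: [0.004, -0.074, 0.997, -0.012]
force: [3.1, -30.2, -2.4]
opening: 0.0218
grasp_force: 59.5
```

```bash
python3 d.py -118 -123 117
```

```text
t 15.6833 clampframe mm [-115.9039 -133.8122  118.9639] F [  3.1172 -30.2172  -2.4048] yaw_toolx_minus_clamp -180.0184667248895 tilt 1.449223425978477 open 0.02176047326055547 59.480910301208496 q [-0.3608  0.0812  2.0265 -0.0213  1.0163 -2.068 ]
delta units [0.0084 0.0434 0.0067]
```

Request:
send_rows([
  [-1, 0, 0.012, 0, 0],
  [-1, 0, 0, 0, 0],
  [-1, 0, 0, 0, 0],
  [1, 0, 0, 0, 0],
  [1, 0, 0, 0, 0],
  [1, 0, 0, 0, 0],
  [1, 0, 0, 0, 0],
  [1, 0, -0.02, 0, 0],
  [1, 0, 0, 0, 0],
  [1, 0.02, 0, -0.06, 0],
  [1, 0, 0, -0.14, 0],
  [1, 0, 0, -0.16, 0],
  [1, 0, 0, -0.16, 0],
  [1, 0, 0, -0.12, 0.06],
  [1, 0, 0, 0, 0.06],
  [1, 0, 0, 0, 0.06],
  [1, 0, 0, 0, 0.06],
])

```text
time: 17.1
position: [0.4724, -0.1039, 0.2772]
tool_rot: [0.0, 0.17, 0.986, 0.0]
force: [-0.4, -0.7, -1.0]
opening: 0.0856
grasp_force: 0.0
```

Request:
send_rows([
  [1, 0, 0, 0, 0.06],
  [1, 0, 0, 0, 0.06],
  [1, 0, 0, 0, 0.06],
  [1, 0, 0, 0, 0.06],
  [1, 0, 0, 0, 0.06],
  [1, 0, 0, 0, 0.06],
  [1, 0, 0, 0, 0.06],
  [1, 0, 0, 0, 0.06],
  [1, 0, 0, 0, 0.06],
  [1, 0, 0, 0, 0],
  [1, 0, 0, 0, 0],
])

```text
time: 18.02
position: [0.472, -0.1039, 0.276]
tool_rot: [-0.001, 0.649, 0.761, -0.0]
force: [-0.4, 0.5, -0.3]
opening: 0.0853
grasp_force: 0.0
```

```bash
python3 d.py -142 55 285; python3 - <<'E'
from h import *
s=bot.get_state();np.save('T4.npy',wristT(s))
d=bot.grab_frame('wrist')[:,:,::-1].copy();e=bot.grab_frame('side')[:,:,::-1].copy()
g=bot.grab_frame('scene')[:,:,::-1].copy()
cv2.imwrite('pics/raw_n.png',d);cv2.imwrite('pics/raw_o.png',e)
f=lambda im,x0,y0,w,h,k:cv2.resize(im[y0:y0+h,x0:x0+w],(int(w*k),int(h*k)),interpolation=cv2.INTER_CUBIC)
cv2.imwrite('pics/n.png',np.vstack([np.hstack([f(e,290,150,100,75,4),f(g,260,200,100,75,4)]),f(d,300,0,200,75,4)]))
E
```

```text
t 18.0167 clampframe mm [-123.6528 -124.1503  276.0426] F [-0.4219  0.5348 -0.2924] yaw_toolx_minus_clamp 90.61222404180187 tilt 0.074194258095573 open 0.08531352495235127 0.0 q [-0.3622 -0.117   1.9033  0.0002  1.3565 -0.5208]
delta units [ 0.7174 -0.0658 -0.0352]
```

View pics/n.png

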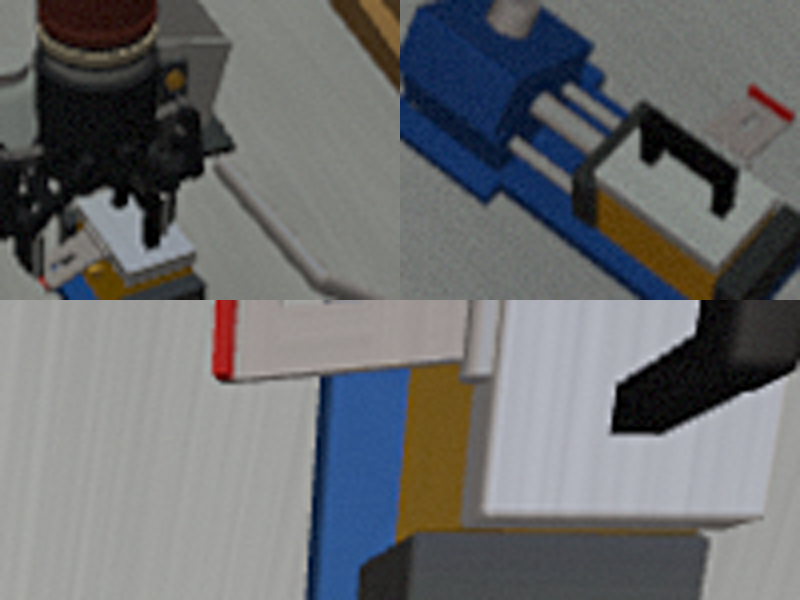

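```bash
python3 - <<'E'
from d import *
T=np.load('T4.npy');N=lambda u,v:(300+u/4,(v-300)/4)
for n,p,z in(('hinge corner L',(465,376),.1),('hinge R',(490,378),.1),('lip corner',(225,380),.08),('lid corner',(487,515),.105),('lid corner R',(765,517),.105)):
    print(n,w2c(atz('wrist',N(*p),z,T))*1000)
E
```

```text
hinge corner L [-35.9848  33.786  100.    ]
hinge R [-30.2738  33.4469 100.    ]
lip corner [-88.1243  37.46    80.    ]
lid corner [-29.1611   4.6882 105.    ]
lid corner R [ 34.9078   4.9104 105.    ]
```

Request:
send_rows([
  [1, 0.143, -0.011, 0, 0],
  [1, 0.143, -0.011, 0, 0],
  [1, 0.143, -0.011, 0, 0],
  [1, 0.143, -0.011, 0, 0],
  [1, 0.143, -0.011, 0, 0],
  [1, 0, 0, 0.14, 0],
  [1, 0, 0, 0.15, 0],
  [1, 0, 0, 0.15, 0],
  [1, 0, 0, 0.13, 0],
  [1, 0, 0, 0.086, 0],
  [1, 0, 0, 0, 0],
  [1, 0, 0, 0, 0],
])

```text
time: 19.17
position: [0.4301, 0.0701, 0.1116]
tool_rot: [-0.001, 0.65, 0.76, -0.001]
force: [0.3, 0.0, 1.0]
opening: 0.0854
grasp_force: 0.0
```

```bash
python3 d.py -139 55 112
```

```text
t 19.1667 clampframe mm [-139.4953   54.1253  111.609 ] F [0.2709 0.0455 0.957 ] yaw_toolx_minus_clamp 90.45350359516388 tilt 0.199492855603237 open 0.085352603257728 0.0 q [ 0.0001 -0.0221  2.1493  0.0001  1.0179 -0.1557]
delta units [ 0.0035  0.002  -0.0016]
```

Request:
send_rows([
  [1, 0.003, 0.008, 0.056, 0],
  [1, 0, 0, 0.048, 0],
  [1, 0, 0.012, 0.02, 0],
  [1, 0, 0.012, 0.02, 0],
  [1, 0, 0.016, 0.012, 0],
  [1, 0, 0.016, 0.012, 0],
  [1, 0, 0.016, 0.004, 0],
  [1, 0, 0.016, 0.004, 0],
  [1, 0, 0, 0, 0],
  [1, 0, 0, 0, 0],
])

```text
time: 20.0
position: [0.4558, 0.0746, 0.0688]
tool_rot: [0.001, 0.65, 0.76, 0.001]
force: [0.5, 0.4, -0.4]
opening: 0.0851
grasp_force: 0.0
```

```bash
python3 d.py -115 55 68
```

```text
t 20.0 clampframe mm [-113.3951   54.785    68.8392] F [ 0.473   0.4088 -0.446 ] yaw_toolx_minus_clamp 90.40721760516455 tilt 0.09590511997791314 open 0.08514819087542731 0.00989888304957276 q [ 0.0099  0.1095  2.1124  0.0002  0.918  -0.1452]
delta units [ 0.0009 -0.0064  0.0033]
```

```bash
cat > red.py <<'E'
from d import *
def red(n):
    im=bot.grab_frame(n).astype(int)
    m=((im[:,:,0]>110)&(im[:,:,1]<60)&(im[:,:,2]<60)).astype(np.uint8)
    k,l,st,c=cv2.connectedComponentsWithStats(m)
    return [(np.round(c[i],1).tolist(),st[i].tolist()) for i in range(1,k) if st[i,4]>=6]
hx=-33
for ph in (0,10,20,35,50,69):
    f=np.radians(ph);p=c2w(np.array([hx-58*np.sin(f)-3*np.cos(f),55,100-58*np.cos(f)+3*np.sin(f)])/1000)
    print(ph,np.round(proj('side',p),1),np.round(proj('scene',p),1))
print('side',red('side'));print('scene',red('scene'))
T=wristT();print('wrist',red('wrist'),[np.round(proj('wrist',c2w(np.array([hx-58*np.sin(f)-3*np.cos(f),55,100-58*np.cos(f)+3*np.sin(f)])/1000),T),0).tolist() for f in np.radians([0,10,20,35,50,69])])
E
python3 red.py
```

```text
0 [313.4 222. ] [339.1 246.4]
10 [310.8 222.6] [341.4 243.6]
20 [308.3 222.8] [343.7 240.7]
35 [304.9 222.3] [346.8 236.1]
50 [302.1 221. ] [349.5 231.5]
69 [299.6 218.2] [352.  226.3]
side [([303.1, 221.8], [301, 219, 5, 6, 9])]
scene [([304.4, 129.5], [300, 127, 10, 6, 17]), ([351.9, 236.3], [351, 235, 3, 3, 7])]
wrist [([388.7, 263.9], [381, 233, 17, 65, 742])] [[448.0, 252.0], [432.0, 253.0], [418.0, 255.0], [398.0, 262.0], [383.0, 272.0], [372.0, 292.0]]
```

Request:
send_rows([
  [1, 0, 0.016, -0.006, 0],
  [1, 0, 0.016, -0.016, 0],
  [1, 0, 0.016, -0.016, 0],
  [1, 0, 0.012, -0.016, 0],
  [1, 0, 0.012, -0.008, 0],
  [1, 0, 0, 0, 0],
])

```text
time: 20.65
position: [0.4715, 0.0772, 0.0841]
tool_rot: [-0.001, 0.65, 0.76, -0.001]
force: [-6.1, -1.5, 2.3]
opening: 0.0858
grasp_force: 3.2
```

```bash
python3 d.py -96 55 83|head -2; python3 red.py | tail -1
```

```text
t 20.65 clampframe mm [-97.4847  55.1202  84.1095] F [-6.083  -1.5016  2.2535] yaw_toolx_minus_clamp 90.42137147453866 tilt 0.22566042532878702 open 0.08575348981517346 3.1580425053834915 q [ 0.0155  0.117   2.0671 -0.0003  0.9615 -0.1396]
delta units [-0.0005  0.006   0.0044]
wrist [([363.4, 247.9], [357, 220, 14, 58, 622])] [[414.0, 241.0], [399.0, 242.0], [384.0, 244.0], [365.0, 250.0], [349.0, 259.0], [335.0, 275.0]]
```

Request:
send_rows([
  [1, 0, -0.006, 0.016, 0],
  [1, 0, 0, 0.016, 0],
  [1, 0, 0.012, 0, 0],
  [1, 0, 0.012, 0, 0],
  [1, 0, 0, 0, 0],
])

```text
time: 21.22
position: [0.4762, 0.0777, 0.076]
tool_rot: [-0.001, 0.65, 0.76, -0.001]
force: [-6.2, -2.5, 1.7]
opening: 0.0854
grasp_force: 3.0
```

```bash
python3 d.py -96 55 83|head -2; python3 red.py | tail -1
```

```text
t 21.2167 clampframe mm [-92.7895  54.8803  75.9831] F [-6.175  -2.5128  1.7414] yaw_toolx_minus_clamp 90.41282552704278 tilt 0.19563972889968856 open 0.08542300727084867 3.032178991707042 q [ 0.0166  0.1406  2.0596 -0.0008  0.9447 -0.1381]
delta units [ 0.0006 -0.0129 -0.028 ]
wrist [([404.1, 242.8], [397, 218, 16, 55, 524])] [[410.0, 247.0], [394.0, 248.0], [380.0, 250.0], [359.0, 256.0], [342.0, 266.0], [326.0, 283.0]]
```

Request:
send_rows([
  [1, 0, 0.012, 0, 0],
  [1, 0, 0.012, 0, 0],
  [1, 0, 0, 0, 0],
  [1, 0, 0, 0, 0],
])

```text
time: 21.7
position: [0.4762, 0.0779, 0.0755]
tool_rot: [-0.006, 0.65, 0.76, -0.007]
force: [-22.4, -5.2, 17.6]
opening: 0.0851
grasp_force: 12.0
```

```bash
python3 d.py -96 55 83|head -2; python3 red.py | tail -1
```

```text
t 21.7 clampframe mm [-92.7245  55.1068  75.4926] F [-22.3573  -5.2377  17.6404] yaw_toolx_minus_clamp 90.4499684526258 tilt 1.0157588654471132 open 0.08510386251392926 12.044068442701246 q [ 0.018   0.1499  2.0501 -0.0027  0.9592 -0.1362]
delta units [-0.0003 -0.0136 -0.0298]
wrist [([407.6, 241.2], [400, 219, 16, 55, 474])] [[411.0, 248.0], [395.0, 249.0], [380.0, 251.0], [360.0, 257.0], [342.0, 267.0], [326.0, 285.0]]
```

Request:
send_rows([
  [1, 0, -0.024, 0, 0],
  [1, 0, -0.08, 0, 0],
  [1, 0, -0.12, 0, 0],
  [1, 0, 0, 0, 0],
  [1, 0, 0, 0, 0],
])

```text
time: 22.27
position: [0.4276, 0.0703, 0.0763]
tool_rot: [0.001, 0.65, 0.76, 0.001]
force: [0.8, 0.4, 0.6]
opening: 0.0852
grasp_force: 0.0
```

```bash
cat >> red.py <<'E'
np.save('Ta.npy',T)
E
python3 d.py -96 55 83|head -1; python3 red.py
```

```text
t 22.2667 clampframe mm [-141.9527   54.6911   76.2501] F [0.8171 0.3859 0.5669] yaw_toolx_minus_clamp 90.38513003161069 tilt 0.11957712942743483 open 0.08520699325120618 0.0 q [ 0.0005  0.0351  2.1747  0.0003  0.9298 -0.1543]
0 [313.4 222. ] [339.1 246.4]
10 [310.8 222.6] [341.4 243.6]
20 [308.3 222.8] [343.7 240.7]
35 [304.9 222.3] [346.8 236.1]
50 [302.1 221. ] [349.5 231.5]
69 [299.6 218.2] [352.  226.3]
side [([312.9, 222.3], [311, 219, 5, 7, 15])]
scene [([304.2, 129.4], [300, 127, 10, 6, 16])]
wrist [([481.4, 243.8], [471, 218, 21, 53, 547])] [[484.0, 245.0], [469.0, 246.0], [456.0, 248.0], [439.0, 254.0], [428.0, 264.0], [422.0, 281.0]]
```

Request:
send_rows([
  [1, 0, -0.04, -0.15, 0],
  [1, 0, -0.08, -0.14, 0],
  [1, 0, -0.08, -0.14, 0],
  [1, 0, -0.08, -0.14, 0],
  [1, 0, 0, 0, 0],
  [1, 0, 0, 0, 0],
])

```text
time: 22.92
position: [0.3616, 0.0594, 0.2228]
tool_rot: [0.004, 0.65, 0.76, 0.003]
force: [0.8, -0.0, 0.3]
opening: 0.0857
grasp_force: 0.0
```

```bash
python3 d.py -96 55 83|head -1; python3 red.py; python3 - <<'E'
from red import *
E
```

```text
t 22.9167 clampframe mm [-208.7938   53.6307  222.8306] F [ 0.7693 -0.0248  0.2603] yaw_toolx_minus_clamp 90.39817916569699 tilt 0.6188766034321697 open 0.08573317298115911 0.0 q [-0.0296 -0.374   2.2076  0.0001  1.2972 -0.1845]
0 [313.4 222. ] [339.1 246.4]
10 [310.8 222.6] [341.4 243.6]
20 [308.3 222.8] [343.7 240.7]
35 [304.9 222.3] [346.8 236.1]
50 [302.1 221. ] [349.5 231.5]
69 [299.6 218.2] [352.  226.3]
side [([312.9, 222.3], [311, 219, 5, 7, 15])]
scene [([304.8, 129.7], [301, 127, 9, 6, 15])]
wrist [([21.8, 105.5], [19, 104, 6, 3, 8]), ([29.9, 106.2], [26, 104, 9, 5, 14]), ([45.5, 116.5], [43, 114, 6, 5, 12]), ([47.4, 122.2], [46, 120, 4, 5, 8]), ([32.7, 125.7], [29, 123, 8, 7, 11]), ([40.6, 124.1], [38, 123, 5, 4, 10]), ([44.9, 127.4], [43, 126, 5, 4, 8]), ([41.9, 131.6], [40, 128, 5, 7, 13]), ([68.1, 146.7], [64, 138, 10, 16, 49]), ([59.2, 147.7], [53, 145, 11, 6, 20]), ([76.2, 148.4], [74, 147, 6, 4, 8]), ([74.0, 155.7], [70, 152, 9, 8, 26]), ([65.6, 158.8], [64, 156, 4, 7, 9]), ([82.1, 157.1], [80, 156, 5, 3, 7]), ([85.3, 162.0], [84, 161, 3, 4, 7]), ([477.3, 184.9], [47
[... 1888 characters left out ...]
]), ([82.9, 202.8], [80, 202, 6, 4, 9]), ([97.3, 207.0], [96, 205, 3, 5, 7]), ([92.6, 211.9], [89, 207, 8, 10, 22]), ([80.4, 210.0], [78, 208, 5, 6, 8]), ([86.8, 209.7], [85, 208, 5, 5, 10]), ([88.5, 216.8], [87, 216, 4, 3, 6]), ([82.4, 230.4], [81, 228, 4, 5, 8]), ([72.1, 230.6], [70, 230, 5, 2, 7]), ([82.4, 235.1], [75, 230, 14, 13, 44]), ([54.3, 242.9], [52, 241, 6, 5, 10]), ([60.0, 242.9], [59, 242, 4, 3, 7]), ([55.1, 248.6], [53, 246, 5, 5, 9]), ([61.1, 249.1], [59, 246, 6, 7, 14]), ([68.0, 250.0], [66, 248, 4, 5, 6]), ([56.3, 254.9], [55, 252, 3, 6, 7]), ([51.6, 256.9], [49, 255, 6, 4, 7])] [[483.0, 188.0], [475.0, 188.0], [467.0, 189.0], [458.0, 190.0], [452.0, 193.0], [450.0, 198.0]]
```

Request:
send_rows([
  [1, 0.02, 0.05, 0.14, 0],
  [1, 0.02, 0.05, 0.14, 0],
  [1, 0.02, 0.05, 0.14, 0],
  [1, 0.01, 0.05, 0.14, 0],
  [1, 0, 0.05, 0.1, 0],
  [1, 0, 0.05, 0.055, 0],
  [1, 0, 0.05, 0, 0],
  [1, 0, 0, 0, 0],
  [1, 0, 0, 0, 0],
])

```text
time: 23.97
position: [0.4419, 0.0902, 0.0386]
tool_rot: [-0.001, 0.65, 0.76, -0.001]
force: [0.3, -0.3, 0.8]
opening: 0.0851
grasp_force: 0.0
```

```bash
python3 d.py -105 70 44; python3 red.py|tail -1|cut -c1-400
```

```text
t 23.9667 clampframe mm [-124.8496   72.3202   38.6057] F [ 0.2703 -0.2988  0.8087] yaw_toolx_minus_clamp 90.41406656423611 tilt 0.1552475357634976 open 0.08510094764981241 0.0 q [ 0.0456  0.1509  2.1418 -0.      0.8516 -0.1095]
delta units [-0.0098  0.0793 -0.0218]
wrist [([490.7, 276.9], [485, 276, 12, 3, 27]), ([489.7, 299.5], [481, 280, 20, 42, 503])] [[491.0, 310.0], [473.0, 312.0], [456.0, 316.0], [436.0, 327.0], [421.0, 344.0], [413.0, 378.0]]
```

Request:
send_rows([
  [1, -0.004, 0.03, -0.014, 0],
  [1, 0, 0.03, 0, 0],
  [1, 0, 0.012, 0, 0],
  [1, 0, 0.012, 0, 0],
  [1, 0, 0, 0, 0],
])

```text
time: 24.53
position: [0.4552, 0.0922, 0.0406]
tool_rot: [-0.007, 0.65, 0.76, -0.006]
force: [-11.8, -1.5, 0.7]
opening: 0.0854
grasp_force: 0.0
```

```bash
python3 d.py -99 70 42; python3 red.py|tail -1|cut -c1-400
```

```text
t 24.5333 clampframe mm [-111.3592   72.2798   40.5632] F [-11.8289  -1.531    0.6622] yaw_toolx_minus_clamp 90.40930110815431 tilt 1.0456515254298797 open 0.08535430744635301 0.0 q [ 0.0486  0.1813  2.1004 -0.0002  0.8781 -0.1063]
delta units [-0.0095  0.0493 -0.0067]
wrist [([464.7, 289.3], [457, 276, 19, 31, 359])] [[464.0, 310.0], [445.0, 312.0], [428.0, 316.0], [406.0, 326.0], [388.0, 343.0], [375.0, 376.0]]
```

Request:
send_rows([
  [1, 0, -0.03, 0, 0],
  [1, 0, -0.09, 0, 0],
  [1, 0, -0.12, -0.05, 0],
  [1, 0, -0.04, -0.14, 0],
  [1, 0, -0.04, -0.14, 0],
  [1, 0, 0, -0.14, 0],
  [1, 0, 0, 0, 0],
  [1, 0, 0, 0, 0],
  [1, 0, 0, 0, 0],
])

```text
time: 25.43
position: [0.3848, 0.0801, 0.1614]
tool_rot: [0.001, 0.65, 0.76, 0.001]
force: [-0.6, -0.1, -1.1]
opening: 0.0856
grasp_force: 0.0
```

```bash
python3 - <<'E'
from d import *
def blob(n,T=None):
    im=bot.grab_frame(n).astype(int)
    m=(im[:,:,0]>90)&(im[:,:,0]>1.9*im[:,:,1])&(im[:,:,0]>1.9*im[:,:,2])
    p=proj(n,c2w(np.array([-36,55,42])/1000),T);v,u=np.nonzero(m);k=(abs(u-p[0])<25)&(abs(v-p[1])<30)
    return (u[k].mean(),v[k].mean()),k.sum()
s=bot.get_state();T=wristT(s);print(w2c(s['position']),s['force'])
w,kw=blob('wrist',T);sd,ks=blob('side');print(w,kw,sd,ks)
p,e=tri([ray('wrist',w,T),ray('side',sd)]);print('lip clamp mm',w2c(p)*1000,e)
for ph in(0,5,10,20):
    f=np.radians(ph);q=c2w(np.array([-33-58*np.sin(f)-4*np.cos(f),55,100-58*np.cos(f)+4*np.sin(f)])/1000);print(ph,proj('wrist',q,T),proj('side',q))
E
```

```text
[-0.1828  0.0707  0.1614] [-0.5883 -0.0864 -1.1072]
(np.float64(475.55172413793105), np.float64(218.93730407523512)) 319 (np.float64(312.88235294117646), np.float64(222.05882352941177)) 17
lip clamp mm [-37.936   55.8774  41.2356] [np.float64(0.0005492811382778587), np.float64(0.0005492811382780493)]
0 (np.float64(477.52653749371973), np.float64(220.20312507543542)) (np.float64(313.1130571742771), np.float64(222.08379031615584))
5 (np.float64(472.31038637381573), np.float64(220.4045621969688)) (np.float64(311.82299146925726), np.float64(222.39928181747155))
10 (np.float64(467.3830372497043), np.float64(220.78512693768707)) (np.float64(310.5463148421478), np.float64(222.62096656073487))
20 (np.float64(458.4673224179804), np.float64(222.0873593320013)) (np.float64(308.0692509469128), np.float64(222.77523896597415))
```

```bash
python3 -c "
from plant import bot
print(bot.job_done())"
```

```text
the job is handed in; nothing more can be done
None
```

The job is handed in at about 25 s of the 72 s. The yellow case stands upright between the jaws with its hasp side towards the robot, and the crank was tightened until about 30 N resisted at the grip. The hasp was then pressed over the catch, and it measures flush to within about 2 degrees. I haven't seen the judge's verdict.

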